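# Sort the belt grinder's loose parts into their trays

### The job

The loose parts of the belt grinder lie mixed on the bench: two contact wheels, two axle bolts and a T-handle clamp screw. Put each one into the tray that already holds a part of its kind, flat on the tray's floor beside the others (wheels standing on a flat face, bolts and handle lying down); set them down, do not drop them from a height. Leave the round wax tin and the wooden wedge where they are.

Things in the scene. Friction and masses are not known exactly. Their poses are not given: they have to be found in the camera images.
- wheel_1: Small contact wheel: cylinder 44 mm in diameter, 50 mm high, black rubber tread on an aluminium hub with a bearing in each flat face, standing on a flat face. Origin at the centre of the underside, z up along its axle. About 160 g. Belongs with the wheel in a tray.
- wheel_2: Small contact wheel: cylinder 44 mm in diameter, 50 mm high, black rubber tread on an aluminium hub with a bearing in each flat face, standing on a flat face. Origin at the centre of the underside, z up along its axle. About 160 g. Belongs with the wheel in a tray.
- bolt_1: Steel axle bolt with a lock nut on its end, lying on its side, 90 mm long, 110 g. Hexagons 19 mm across flats: head 8 mm long at its -x end, nut 12 mm long at its +x end; 12 mm shank between. Origin on the bolt's axis at mid-length, 9.5 mm above what it lies on; x along the bolt. Belongs with the bolt in a tray.
- bolt_2: Steel axle bolt with a lock nut on its end, lying on its side, 90 mm long, 110 g. Hexagons 19 mm across flats: head 8 mm long at its -x end, nut 12 mm long at its +x end; 12 mm shank between. Origin on the bolt's axis at mid-length, 9.5 mm above what it lies on; x along the bolt. Belongs with the bolt in a tray.
- handle: T-handle clamp screw lying flat, 120 g: black cross bar, 12 mm thick, 82 mm long, with a threaded steel stud, 12 mm thick, welded square to its middle. Origin on the stud's axis, 6 mm above what it lies on; the bar's axis runs along y at x = +28 mm, the stud along x from the bar to x = -28 mm; grip across the stud at the origin. Belongs with the T-handle in a tray.
- tray_wheels: Steel parts tray fixed to the bench, 196 (its x) x 136 (its y) x 28 mm high, rim 31 mm, walls and floor 3 mm; origin under its middle on the bench, z up; x points away from the robot within 0.15 rad. The three trays are alike, told apart only by the part in each: this one holds a loose contact wheel at x = 64, y within 20 mm of 0; the floor from x = -95 to 39 mm is free.
- tray_bolts: Steel parts tray fixed to the bench, 196 (its x) x 136 (its y) x 28 mm high, rim 31 mm, walls and floor 3 mm; origin under its middle on the bench, z up; x points away from the robot within 0.15 rad. The three trays are alike, told apart only by the part in each: this one holds a loose axle bolt lying along y at x = 64 mm; the floor from x = -95 to 50 mm is free.
- tray_handles: Steel parts tray fixed to the bench, 196 (its x) x 136 (its y) x 28 mm high, rim 31 mm, walls and floor 3 mm; origin under its middle on the bench, z up; x points away from the robot within 0.15 rad. The three trays are alike, told apart only by the part in each: this one holds a loose T-handle, bar along y at x = 76 mm, stud towards -x; the floor from x = -95 to 15 mm is free.
- tin: Round flat wax tin with a brass-coloured lid, 64 mm in diameter, 22 mm high, origin at the centre of its underside. Not a grinder part: stays where it is.
- wedge: Pale hardwood axe wedge, 75 x 42 mm, about 12 mm thick at one end (+x) and 5 mm at the other, lying flat; origin at the middle of its underside. Not a grinder part: stays where it is.
Things that resemble listed ones, but are neither listed nor needed, are in the scene too. What is shaped like the tray_handles but orange is not meant.

How it is judged:
By the outcome, as a careful person would: the job done as asked, in the order asked, and still so for the second after the job is handed in, with the robot touching nothing.
It also fails if it takes over 112 s, if anything falls off the work surface, if the arm or the gripper's body presses on something with over 40 N, if the wrist force passes 120 N, or if a joint passes its speed limit or range.

### The arm

A 6-joint arm with a two-finger parallel gripper is mounted at the origin on the work surface. World frame = base frame: x ahead of the robot, y to its left, z up, the work surface at z = 0. Lengths are in mm, angles in rad, forces in N, time in s.
With the tool pointing down it reaches from about 425 to 1125 mm from the base axis. Payload 14.9 kg.
Tool frame: the origin (TCP) lies on the centre line of the jaws, within the pads' length; the fingertips stand 14 mm ahead of it and the grasp point (between the pads) lies 5 mm behind it; z points along the fingers, y is the line along which they close (so a half turn about z gives the same grasp; the last joint's range is limited). The gripper opens to 91 mm and grips with 3 to 60 N. Pads are 32 mm wide; open, the fingers measure 118 mm over their backs; the gripper's body (76 mm by 178 mm) begins 60 mm behind the grasp point.
Start: joints at [1.2, 0.379, 1.734, -0, 1.028, -0.033], TCP at [231.996, 660.451, 204.232] pointing down, gripper open.
Joint ranges: [-2.77, 2.77], [-0.74, 2.19], [0, 2.66], [-1.06, 4.2], [0.31, 2.87], [-3.08, 3.08]. Speed limits (rad/s): [1.89, 1.89, 2.39, 3.14, 3.14, 3.14].

### API

Orientations are given as a 3x3 rotation matrix whose columns are the frame's x, y, z axes.
In Python, from rig import bot gives the robot as it stands. The module is installed in compiled form; this text tells all that it offers.
- The arm moves only by the shell command python3 -m crank 'ROWS' [FORCE]. ROWS is JSON, a list of rows, each an object with "xyz": the shift along the tool's x, y, z in cm, a list of three; "twist": the turn about the tool's z in degrees; "fingers": the finger opening in cm, from 0 to 9.12. A call has 1 to 5 rows; each row is the pose to reach, as a shift and turn from the pose commanded when the call began, along the tool's axes at that moment; what a row does not reach only later rows make up. A row lasts 1/8 s, in which the tool goes at most 62.5 mm and 10.7 degrees, less where a joint would pass 70% of its speed; a pose out of reach is approached as far as the arm can. A call with a gripper value outside its range is refused whole. The fingers move at their own pace and stop on an object; FORCE is the grip in N (left out, the last holds). Time passes only in rows, so rows that repeat a pose let the fingers close. It gives the time, the measured TCP pose, the force, the opening and the grip force at its end, in the units of the state.
- bot.sense(): the state, without advancing time (a new reading comes with each control period).
- bot.read_camera(name): name is "scene" or "top" or "wrist"; returns the picture (420x560x3 uint8, red, green, blue); there is no depth.
- bot.camera_params(name): a dict with "K" (3x3 intrinsics, pixels), "world_from_camera" (4x4, takes a point from camera to world coordinates). Camera axes: x right, y up, looking along -z (the intrinsics and any distortion apply to the point x, -y, -z); pixel columns grow to the right and rows downward; lengths in mm; the calibration is good to about 2 mm. The wrist camera is an equidistant fisheye: a pixel r from the principal point sees the ray r / f radians off the axis. A picture is of the moment at which its call begins: read the wrist's pose just before it. camera_params takes no time and is no camera call; for the wrist camera it gives the pose at the moment of the call.
- bot.sign_off(): hands the job in; it is judged then, once.
The state is a dict: "t": time; "joint_pos": joint angles; "qd": joint speeds; "tau": joint torques, N m; "position": TCP position; "orientation": TCP orientation; "wrist_force": force on the tool from outside, world axes, zero at the start; "wrist_torque": the same for the moment, N m; "width": finger opening in mm; "gripper_force": force on a finger pad.
Only numpy, scipy, OpenCV 4.12 (cv2) and the standard library are available. Lean on these libraries where they do the work, as an engineer would, in place of code of your own. Each camera call takes 0.05 s, during which the arm holds its last target. There are 200 camera calls.

## Working session

There is one attempt and no reset: what is moved stays moved. The work goes in short steps, Python scripts to look and compute and a shell command to move; the robot and the scene stay as the last step left them, time stands still between calls to the robot, and variables do not carry over. Pictures are saved under pics/ and viewed, at most 14 in all, crops included, and the job is handed in when it is done.

```bash
mkdir -p pics; python3 - <<'E'
from rig import bot
import cv2,numpy as np
s=bot.sense(); print({k:np.round(v,3).tolist() for k,v in s.items()})
for n in("top","scene"):
    p=bot.camera_params(n); print(n,np.round(p["K"],1).tolist(),np.round(p["world_from_camera"],3).tolist(), [k for k in p])
    im=bot.read_camera(n); cv2.imwrite(f"pics/{n}0.png",cv2.resize(im[:,:,::-1],(784,588),interpolation=cv2.INTER_CUBIC)); np.save(f"{n}0.npy",im)
E
```

```text
{'t': 0.0, 'joint_pos': [1.2, 0.379, 1.735, -0.0, 1.028, -0.033], 'qd': [-0.001, 0.0, 0.0, 0.0, -0.001, 0.001], 'tau': [0.0, -76.374, -43.438, 0.065, 0.042, -0.0], 'position': [231.853, 660.061, 203.573], 'orientation': [[-0.943, 0.331, -0.0], [0.331, 0.943, -0.001], [0.0, -0.001, -1.0]], 'wrist_force': [0.361, 0.372, 0.272], 'wrist_torque': [0.01, -0.009, 0.008], 'gripper_force': 0.0, 'width': 91.418}
top [[409.4, 0.0, 276.4], [0.0, 409.4, 213.3], [0.0, 0.0, 1.0]] [[-0.016, 0.993, -0.113, 350.5], [-0.999, -0.02, -0.029, 43.347], [-0.031, 0.112, 0.993, 1098.733], [0.0, 0.0, 0.0, 1.0]] ['K', 'world_from_camera']
scene [[444.8, 0.0, 278.7], [0.0, 444.8, 209.5], [0.0, 0.0, 1.0]] [[-0.597, -0.536, 0.597, 1172.228], [0.802, -0.39, 0.452, 590.012], [-0.01, 0.749, 0.663, 829.615], [0.0, 0.0, 0.0, 1.0]] ['K', 'world_from_camera']
```

View pics/top0.png

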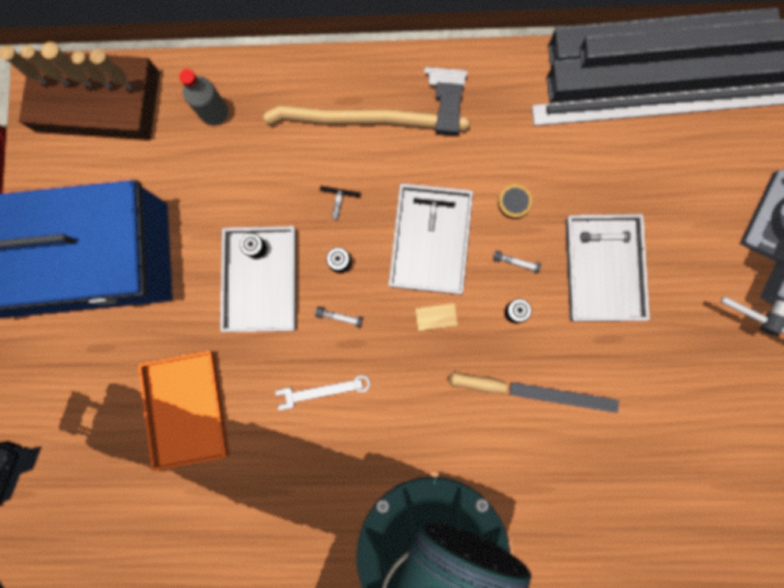

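View pics/scene0.png

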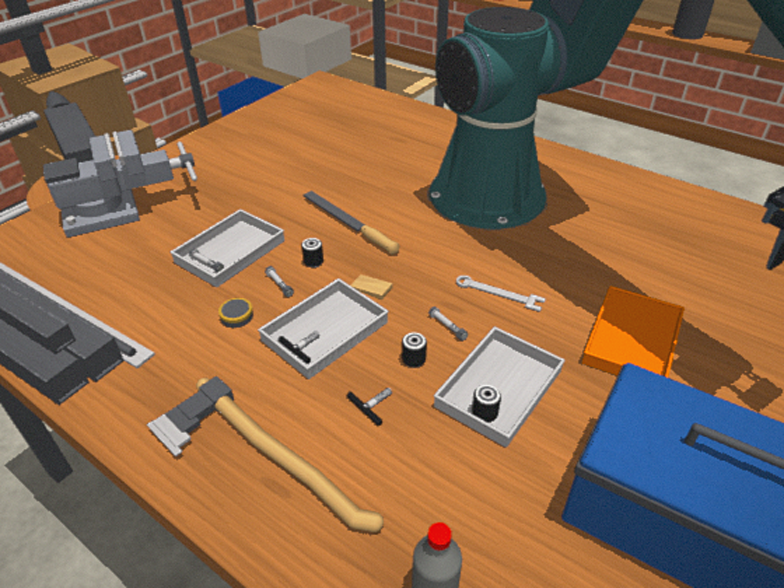

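The top view (784x588 px) shows these:
- **Trays:** wheels tray at (258,279), handle tray at (430,239), bolt tray at (608,268). The orange tray at (185,410) is a decoy.
- **Loose parts:** wheels at (338,260) and (518,310), bolts at (340,317) and (516,261), handle at (340,195).
- **Stay put:** tin at (515,201), wedge at (436,317).
- **Could be mistaken for parts:** the wheel, handle and bolt already in the trays at (252,244), (434,212) and (605,237), the wrench at (322,392) and the vise bar at (745,308).

The scene view agrees with this.

```bash
cat > h.py <<'E'
from rig import bot
import cv2,numpy as np
def ray(n,uv,z,P=None):
    P=P or bot.camera_params(n);K=P["K"];T=np.array(P["world_from_camera"])
    uv=np.atleast_2d(uv).astype(float)
    a=(uv[:,0]-K[0][2])/K[0][0];b=(uv[:,1]-K[1][2])/K[1][1]
    if n=="wrist":
        r=np.hypot(a,b)+1e-9;d=np.c_[a/r*np.sin(r),-b/r*np.sin(r),-np.cos(r)]
    else: d=np.c_[a,-b,-np.ones(len(a))]
    d=d@T[:3,:3].T;o=T[:3,3]
    return o+d*((z-o[2])/d[:,2])[:,None]
def blobs(im,lo,hi,roi,minA=20):
    x0,y0,x1,y1=roi;hsv=cv2.cvtColor(im,cv2.COLOR_RGB2HSV)
    m=np.zeros(im.shape[:2],np.uint8);m[y0:y1,x0:x1]=cv2.inRange(hsv,lo,hi)[y0:y1,x0:x1]
    c,_=cv2.findContours(m,cv2.RETR_EXTERNAL,cv2.CHAIN_APPROX_NONE)
    return sorted([k for k in c if cv2.contourArea(k)>=minA],key=cv2.contourArea,reverse=True)
def go(x,y,z,ang=None):
    """shift in cm along tool axes to the target; ang = wanted world angle of the closing line, deg"""
    s=bot.sense();R=np.array(s["orientation"]);d=R.T@(np.array([x,y,z])-s["position"])
    yw=np.degrees(np.arctan2(R[1,1],R[0,1]));tw=None
    if ang is not None: tw=((yw-ang)+90)%180-90
    return np.round(d/10,2).tolist(),None if tw is None else round(tw,1),np.round(np.degrees(s["joint_pos"][5]))
E
python3 - <<'E'
from h import *
im=np.load("top0.npy")
f=1/1.4
def roi(x0,y0,x1,y1): return [int(v*f) for v in(x0,y0,x1,y1)]
def rect(pts):
    (c,sz,a)=cv2.minAreaRect(pts[:,:2].astype(np.float32)); 
    b=cv2.boxPoints((c,sz,a)); e1=b[1]-b[0];e2=b[2]-b[1];e=e1 if np.hypot(*e1)>np.hypot(*e2) else e2
    return np.round(c,1).tolist(),np.round(sz,1).tolist(),round(float(np.degrees(np.arctan2(e[1],e[0]))%180),1)
print("hsv wood",cv2.cvtColor(im,cv2.COLOR_RGB2HSV)[200,260])
for n,r,z in [("trayW",(205,215,310,342),29),("trayH",(378,172,482,302),29),("trayB",(556,202,662,332),29),
 ("bolt1",(305,295,375,340),9.5),("bolt2",(485,240,550,282),9.5),("handle",(310,175,370,230),6),("wheel1",(318,240,362,280),50),("wheel2",(498,292,540,330),50)]:
    lo,hi=((0,0,0),(180,85,255))
    cs=blobs(im,lo,hi,roi(*r))
    for c in cs[:3]:
        p=ray("top",c.reshape(-1,2),z); print(n,cv2.contourArea(c),rect(p))
    if n=="handle":
        for lo,hi,t in [((0,0,0),(180,255,60),"dark"),((0,0,75),(180,85,255),"bright")]:
            for c in blobs(im,lo,hi,roi(*r),8)[:2]: print(t,rect(ray("top",c.reshape(-1,2),z)))
    if n[:5]=="wheel":
        for c in blobs(im,(0,0,110),(180,60,255),roi(*r),8)[:2]: print("hub",rect(ray("top",c.reshape(-1,2),z)))
big=cv2.resize(im[115:245,140:480,::-1],None,fx=2.35,fy=2.35,interpolation=cv2.INTER_CUBIC);cv2.imwrite("pics/crop1.png",big)
E
```

```text
hsv wood [ 12 154 204]
trayW 3932.5 ([516.3, 319.9], [144.4, 201.5], 180.0)
trayH 3890.5 ([586.7, -9.7], [142.3, 203.1], 172.6)
trayB 4163.0 ([524.0, -337.2], [145.3, 202.4], 179.6)
bolt1 133.5 ([442.5, 170.2], [89.5, 15.6], 75.0)
bolt2 140.5 ([540.9, -173.4], [88.9, 17.2], 71.8)
handle 83.0 ([662.9, 171.0], [70.7, 58.2], 78.0)
dark ([684.8, 143.2], [30.9, 4.5], 81.3)
dark ([693.2, 186.2], [28.4, 5.0], 77.0)
bright ([662.6, 171.0], [13.5, 57.7], 165.9)
wheel1 210.5 ([545.7, 165.2], [41.9, 42.5], 179.5)
hub ([546.4, 165.9], [39.4, 40.7], 134.5)
wheel2 214.5 ([445.1, -166.1], [43.4, 41.1], 88.9)
hub ([443.9, -166.1], [38.1, 38.8], 177.7)
```

View pics/crop1.png

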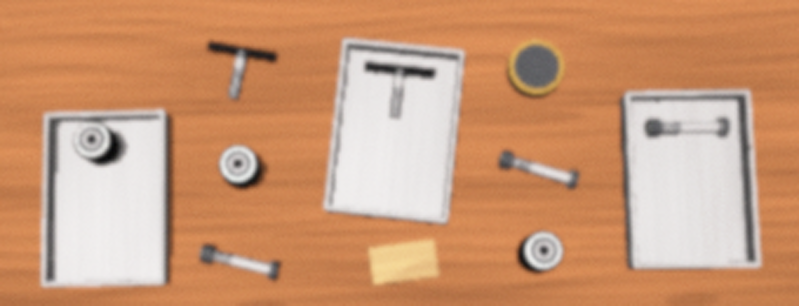

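Each choice fits its description. In the crop, the handle is at (240,70), the wheels at (238,165) and (542,250), and the bolts at (240,262) and (540,168). The trays are told apart by their contents. Starting with the handle.

```bash
python3 -c "
from h import *
print(go(662,171,90,75.9))"
```

```text
([-56.79, -31.88, 11.4], np.float64(-5.3), np.float64(-2.0))
```

```bash
python3 -m crank '[{"xyz":[-5,-5,-6],"twist":0,"fingers":9.1},{"xyz":[-10,-10,-6],"twist":0,"fingers":9.1},{"xyz":[-15,-15,-6],"twist":0,"fingers":9.1},{"xyz":[-20,-20,-6],"twist":-5,"fingers":9.1},{"xyz":[-25,-26,-6],"twist":-5,"fingers":9.1}]' 15
python3 -c "
from h import *
print(go(662,171,110,75.9))"
```

```text
t: 0.72
position: [357.5, 390.2, 263.7]
orientation: [[-0.969, 0.246, 0.0], [0.246, 0.969, 0.0], [-0.0, 0.0, -1.0]]
wrist_force: [1.2, -0.4, 0.0]
width: 91.0
gripper_force: 0.0
([-34.91, -13.74, 15.37], np.float64(-0.2), np.float64(-31.0))
```

```bash
python3 -m crank '[{"xyz":[-3,-3,0],"twist":0,"fingers":9.1},{"xyz":[-8,-6,0],"twist":0,"fingers":9.1},{"xyz":[-13,-9,2],"twist":0,"fingers":9.1},{"xyz":[-18,-11,4],"twist":0,"fingers":9.1},{"xyz":[-23,-13,8],"twist":0,"fingers":9.1}]' 15
python3 - <<'E'
from h import *
print(go(662,171,110,75.9))
E
```

```text
t: 1.35
position: [546.8, 210.0, 186.7]
orientation: [[-0.969, 0.248, 0.002], [0.248, 0.969, 0.001], [-0.002, 0.001, -1.0]]
wrist_force: [0.2, 1.0, 0.4]
width: 91.0
gripper_force: 0.0
([-12.11, -0.93, 7.69], np.float64(-0.3), np.float64(-57.0))
```

```bash
python3 -m crank '[{"xyz":[-5,-0.5,2],"twist":0,"fingers":9.1},{"xyz":[-10,-0.9,5],"twist":0,"fingers":9.1},{"xyz":[-12.1,-0.9,7.7],"twist":0,"fingers":9.1},{"xyz":[-12.1,-0.9,7.7],"twist":0,"fingers":9.1}]' 15
python3 - <<'E'
from h import *
print(go(662,171,16,75.9))
P=bot.camera_params("wrist");im=bot.read_camera("wrist");np.save("w0.npy",im);print(P)
cv2.imwrite("pics/w0.png",im[:,:,::-1])
hsv=(0,0,75),(180,85,255)
E
```

```text
t: 1.85
position: [659.0, 171.7, 106.9]
orientation: [[-0.969, 0.249, -0.004], [0.249, 0.969, -0.001], [0.003, -0.002, -1.0]]
wrist_force: [-0.4, 0.1, 0.1]
width: 90.9
gripper_force: 0.0
([-0.34, 0.03, 9.09], np.float64(-0.3), np.float64(-63.0))
{'K': array([[325.1922621 ,   0.        , 282.40842034],
       [  0.        , 325.1922621 , 207.17308531],
       [  0.        ,   0.        ,   1.        ]]), 'world_from_camera': array([[ 2.48660899e-01, -9.35664753e-01, -2.50398139e-01,
         5.86907061e+02],
       [ 9.68589200e-01,  2.39767564e-01,  6.59278188e-02,
         1.89433965e+02],
       [-1.64898443e-03, -2.58926604e-01,  9.65895592e-01,
         2.87869189e+02],
       [ 0.00000000e+00,  0.00000000e+00,  0.00000000e+00,
         1.00000000e+00]])}
```

View pics/w0.png

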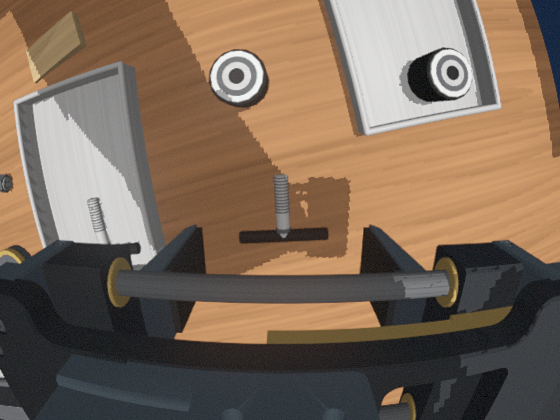

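The wrist view shows the handle between the fingers, with the bar at (240–328,236) and the stud tip at (281,174). Wheel 1 is at (238,77).

```bash
python3 - <<'E'
from h import *
import numpy as np
P=bot.camera_params("wrist")
p=ray("wrist",[(240,238),(328,234),(281,175),(282,228)],6,P);print(p.round(1))
b=(p[0]+p[1])/2;t=p[2];print("bar",b,"orig",(b*.5+t*.5),"ang",np.degrees(np.arctan2(*(b-t)[[1,0]])))
print("wheel1",ray("wrist",(238,77),50,P))
E
```

```text
[[679.5 124.9   6. ]
 [696.  205.4   6. ]
 [631.6 176.8   6. ]
 [679.5 165.4   6. ]]
bar [687.72382272 165.17531863   6.        ] orig [659.67293617 170.98962903   6.        ] ang -11.710284195625885
wheel1 [[545.85991229 166.73095469  50.        ]]
```

```bash
python3 -m crank '[{"xyz":[-0.1,0,4],"twist":-2.4,"fingers":6},{"xyz":[-0.1,0,7.5],"twist":-2.4,"fingers":6},{"xyz":[-0.1,0,9],"twist":-2.4,"fingers":5},{"xyz":[-0.1,0,9],"twist":-2.4,"fingers":3}]' 15
python3 -m crank '[{"xyz":[0,0,0],"twist":0,"fingers":0},{"xyz":[0,0,0],"twist":0,"fingers":0},{"xyz":[0,0,0],"twist":0,"fingers":0},{"xyz":[0,0,0],"twist":0,"fingers":0},{"xyz":[0,0,0],"twist":0,"fingers":0}]' 15
```

```text
t: 2.4
position: [660.1, 172.6, 19.8]
orientation: [[-0.978, 0.207, -0.0], [0.207, 0.978, -0.0], [0.0, -0.0, -1.0]]
wrist_force: [-0.6, 0.7, 0.5]
width: 53.7
gripper_force: 0.0
t: 3.02
position: [660.6, 172.2, 19.4]
orientation: [[-0.978, 0.207, -0.0], [0.207, 0.978, -0.0], [-0.0, -0.0, -1.0]]
wrist_force: [0.6, -0.5, -1.1]
width: 3.7
gripper_force: 0.0
```

```bash
python3 - <<'E'
from h import *
s=bot.sense();print(s["position"],s["width"],s["gripper_force"])
im=bot.read_camera("wrist");np.save("w1.npy",im)
cv2.imwrite("pics/w1.png",im[:,:,::-1])
E
```

```text
[660.60015754 172.22853612  19.40936127] 3.7492882351470747 0.0
```

View pics/w1.png

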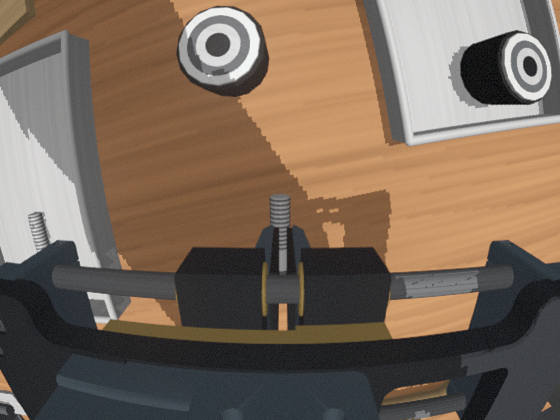

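The stud, at (280,210), lies below the closed fingertips: the tool stopped about 3 mm too high. I'll reopen, go lower and grip again.

```bash
python3 -m crank '[{"xyz":[0,0,0],"twist":0,"fingers":4},{"xyz":[0,0,0],"twist":0,"fingers":4},{"xyz":[0,0,0],"twist":0,"fingers":4},{"xyz":[0,0,0.4],"twist":0,"fingers":4},{"xyz":[0,0,0.4],"twist":0,"fingers":4}]' 15
python3 -m crank '[{"xyz":[0,0,0],"twist":0,"fingers":2},{"xyz":[0,0,0],"twist":0,"fingers":0},{"xyz":[0,0,0],"twist":0,"fingers":0},{"xyz":[0,0,0],"twist":0,"fingers":0},{"xyz":[0,0,0],"twist":0,"fingers":0}]' 15
```

```text
t: 3.7
position: [660.3, 172.2, 14.9]
orientation: [[-0.978, 0.207, -0.001], [0.207, 0.978, -0.0], [0.001, -0.0, -1.0]]
wrist_force: [-0.6, 0.5, 0.3]
width: 39.8
gripper_force: 0.0
t: 4.32
position: [660.6, 172.3, 15.4]
orientation: [[-0.978, 0.207, 0.0], [0.207, 0.978, 0.0], [-0.0, 0.0, -1.0]]
wrist_force: [-0.4, 0.4, 0.3]
width: 0.8
gripper_force: 0.0
```

```bash
python3 - <<'E'
from h import *
P=bot.camera_params("wrist");s=bot.sense();T=np.array(P["world_from_camera"]);K=P["K"]
R=np.array(s["orientation"])
def proj(p):
    c=np.linalg.inv(T)@np.r_[p,1];d=c[:3]*[1,-1,-1];th=np.arctan2(np.hypot(d[0],d[1]),d[2]);q=d[:2]/np.hypot(d[0],d[1])*th*K[0][0];return q+[K[0][2],K[1][2]]
for o in([0,0,0],[0,0,14],[-16,0,14],[16,0,14],[0,0,-5]): print(o,proj(s["position"]+R@np.array(o)).round(1))
im=bot.read_camera("wrist")
cv2.imwrite("pics/w2.png",cv2.resize(im[160:340,180:400,::-1],None,fx=3,fy=3))
p=bot.read_camera("top");np.save("top1.npy",p)
cv2.imwrite("pics/top1c.png",cv2.resize(p[110:260,190:340,::-1],None,fx=4,fy=4,interpolation=cv2.INTER_CUBIC))
E
```

```text
[0, 0, 0] [284.  248.6]
[0, 0, 14] [283.9 240.3]
[-16, 0, 14] [283.9 262.9]
[16, 0, 14] [284.  216.4]
[0, 0, -5] [284.1 251.9]
```

View pics/w2.png

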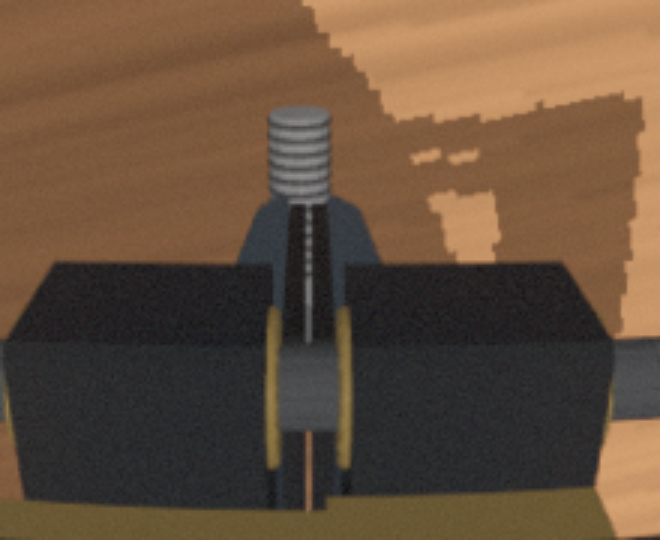

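The stud at crop (300,150) runs under the closed finger pads, so the tips are still above it. Checking the real tip height by ray.

```bash
python3 - <<'E'
from h import *
P=bot.camera_params("wrist");s=bot.sense();print(s["position"],s["wrist_force"])
for z in (0,6,12,15,20,25,30): print(z,ray("wrist",[(281,196),(281,227.5)],z,P)[:,:2].round(1).tolist())
print(P["world_from_camera"][:3,3]-s["position"])
E
```

```text
[660.59172312 172.26248811  15.3904891 ] [-0.05834711  0.31181596  0.05901929]
0 [[632.1, 176.4], [652.2, 172.1]]
6 [[630.7, 176.7], [650.2, 172.6]]
12 [[629.3, 177.1], [648.2, 173.0]]
15 [[628.6, 177.2], [647.2, 173.3]]
20 [[627.5, 177.5], [645.6, 173.6]]
25 [[626.3, 177.7], [643.9, 174.0]]
30 [[625.2, 178.0], [642.3, 174.4]]
[-73.45355537  14.52752443 180.70964875]
```

View pics/top1c.png

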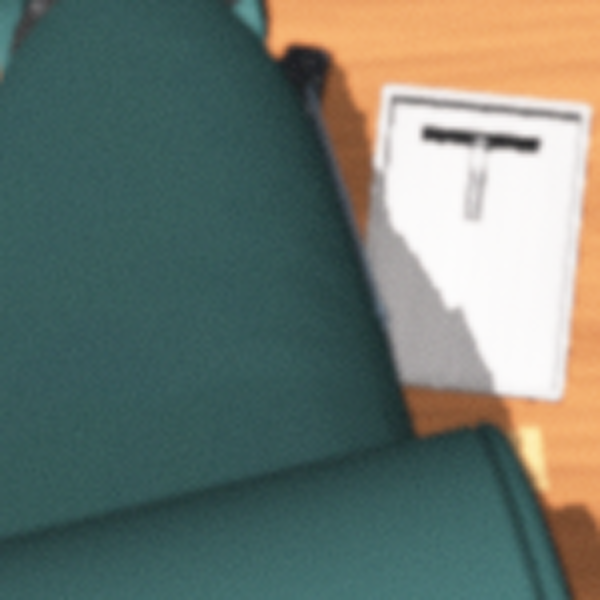

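The rays put the pad's front edge at about z=15–20, so the tips sit higher than the tool data says. I'll open and probe downward in small steps, watching the force.

```bash
python3 -m crank '[{"xyz":[0,0,0],"twist":0,"fingers":4},{"xyz":[0,0,0],"twist":0,"fingers":4},{"xyz":[0,0,0],"twist":0,"fingers":4},{"xyz":[0,0,0.2],"twist":0,"fingers":4},{"xyz":[0,0,0.2],"twist":0,"fingers":4}]' 15
python3 -m crank '[{"xyz":[0,0,0.15],"twist":0,"fingers":4},{"xyz":[0,0,0.15],"twist":0,"fingers":4}]' 15
```

```text
t: 5.05
position: [660.5, 172.2, 13.2]
orientation: [[-0.978, 0.207, -0.0], [0.207, 0.978, -0.0], [0.0, -0.0, -1.0]]
wrist_force: [0.2, 0.5, -0.7]
width: 40.0
gripper_force: 0.0
t: 5.3
position: [660.5, 172.3, 11.7]
orientation: [[-0.978, 0.207, -0.0], [0.207, 0.978, -0.0], [0.0, -0.0, -1.0]]
wrist_force: [0.7, 0.6, -0.4]
width: 39.7
gripper_force: 0.0
```

```bash
python3 -m crank '[{"xyz":[0,0,0.2],"twist":0,"fingers":4},{"xyz":[0,0,0.2],"twist":0,"fingers":4}]' 15 | egrep "posi|force"
python3 -m crank '[{"xyz":[0,0,0.2],"twist":0,"fingers":4},{"xyz":[0,0,0.2],"twist":0,"fingers":4}]' 15| egrep "posi|force"
```

```text
position: [660.5, 172.3, 9.7]
wrist_force: [-0.4, 0.3, -0.4]
gripper_force: 0.0
position: [660.5, 172.3, 7.7]
wrist_force: [0.5, -1.6, 0.3]
gripper_force: 0.0
```

Still free. Trying a grip here, with the tips about 8–10 mm lower than at the last try.

```bash
python3 -m crank '[{"xyz":[0,0,0.2],"twist":0,"fingers":2},{"xyz":[0,0,0.2],"twist":0,"fingers":0},{"xyz":[0,0,0.2],"twist":0,"fingers":0},{"xyz":[0,0,0.2],"twist":0,"fingers":0},{"xyz":[0,0,0.2],"twist":0,"fingers":0}]' 15
```

```text
t: 6.42
position: [660.6, 172.3, 5.9]
orientation: [[-0.978, 0.207, 0.0], [0.207, 0.978, 0.0], [-0.0, 0.0, -1.0]]
wrist_force: [-0.2, 0.0, 0.1]
width: 0.8
gripper_force: 0.0
```

```bash
python3 - <<'E'
from h import *
s=bot.sense();print(s["joint_pos"],s["position"])
im=bot.read_camera("wrist");P=bot.camera_params("wrist")
cv2.imwrite("pics/w3.png",cv2.resize(im[100:370,130:430,::-1],None,fx=2.2,fy=2.2))
a=bot.read_camera("scene");cv2.imwrite("pics/s3.png",cv2.resize(a[180:330,160:360,::-1],None,fx=4,fy=4,interpolation=cv2.INTER_CUBIC))
print(ray("scene",(200,200),0).round(1))
E
```

```text
[ 2.20964442e-01  6.15531545e-01  1.81186273e+00 -8.13887837e-06
  7.14116022e-01 -1.14116766e+00] [660.63369199 172.27877146   5.91229351]
[[ 525.7 -184.4    0. ]]
```

View pics/s3.png

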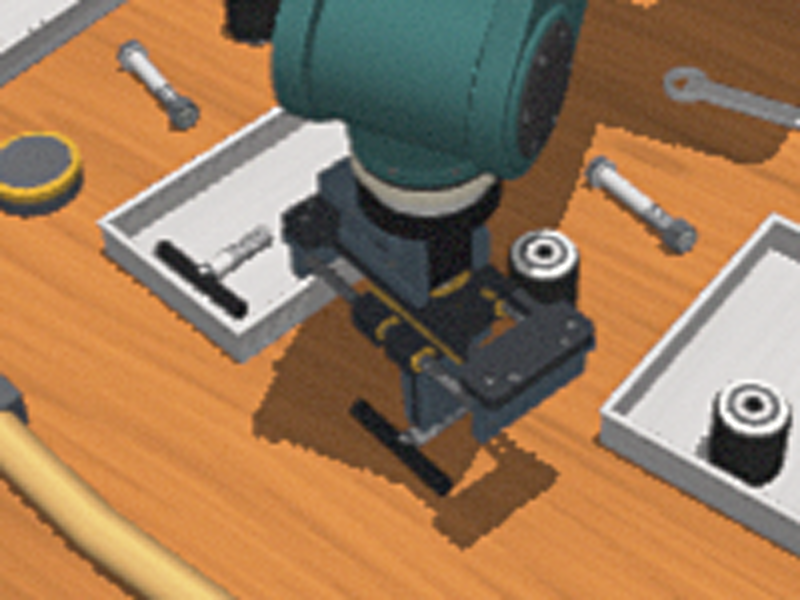

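The scene crop shows the fingers above the stud at (430,430), and the handle lies undisturbed. Computing the fingertip height from its scene pixel.

```bash
python3 - <<'E'
from h import *
P=bot.camera_params("scene");T=np.linalg.inv(np.array(P["world_from_camera"]));K=P["K"]
for p in [(660.6,172.3,z) for z in (0,10,20,30,40)]+[(645,175.5,z) for z in (0,12,20,30)]+[(687.7,165.2,6),(632,176.5,6),(676.3,169,0),(676.3,169,12),(676.3,169,20)]:
    c=T@np.r_[p,1];u=K[0][0]*c[0]/-c[2]+K[0][2];v=-K[1][1]*c[1]/-c[2]+K[1][2]
    print(p,round((u-160)*4),round((v-180)*4))
E
```

```text
(660.6, 172.3, 0) 438 431
(660.6, 172.3, 10) 437 421
(660.6, 172.3, 20) 437 410
(660.6, 172.3, 30) 437 398
(660.6, 172.3, 40) 436 387
(645, 175.5, 0) 458 417
(645, 175.5, 12) 458 404
(645, 175.5, 20) 458 395
(645, 175.5, 30) 457 384
(687.7, 165.2, 6) 399 449
(632, 176.5, 6) 472 397
(676.3, 169, 0) 417 446
(676.3, 169, 12) 416 433
(676.3, 169, 20) 416 424
```

View pics/w3.png

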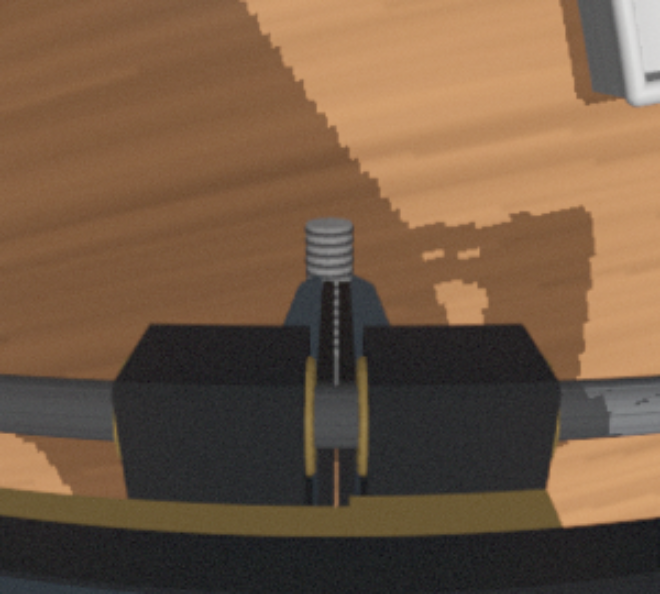

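The tips are clearly still over the stud: it shows at crop (330,250), running under the pads at row 280. The image scale agrees with the arm pose, so the fingers must end well behind the stated tip. I'll keep probing until I feel the bench.

```bash
python3 -m crank '[{"xyz":[0,0,0],"twist":0,"fingers":3.5},{"xyz":[0,0,0],"twist":0,"fingers":3.5},{"xyz":[0,0,0],"twist":0,"fingers":3.5},{"xyz":[0,0,0.2],"twist":0,"fingers":3.5},{"xyz":[0,0,0.2],"twist":0,"fingers":3.5}]' 15 | egrep "posi|wrist"
python3 -m crank '[{"xyz":[0,0,0.2],"twist":0,"fingers":3.5},{"xyz":[0,0,0.2],"twist":0,"fingers":3.5}]' 15| egrep "posi|wrist"
python3 -m crank '[{"xyz":[0,0,0.2],"twist":0,"fingers":3.5},{"xyz":[0,0,0.2],"twist":0,"fingers":3.5}]' 15| egrep "posi|wrist"
```

```text
position: [660.5, 172.2, 3.7]
wrist_force: [-0.2, -0.6, -1.1]
position: [660.5, 172.3, 1.6]
wrist_force: [0.3, 0.2, 0.5]
position: [660.5, 172.2, -0.3]
wrist_force: [-0.4, -0.1, 0.3]
```

```bash
python3 -m crank '[{"xyz":[0,0,0.2],"twist":0,"fingers":3.5},{"xyz":[0,0,0.2],"twist":0,"fingers":3.5}]' 15 | egrep "posi|wrist"
python3 -m crank '[{"xyz":[0,0,0],"twist":0,"fingers":2},{"xyz":[0,0,0],"twist":0,"fingers":0},{"xyz":[0,0,0],"twist":0,"fingers":0},{"xyz":[0,0,0],"twist":0,"fingers":0},{"xyz":[0,0,0],"twist":0,"fingers":0}]' 15
```

```text
position: [660.5, 172.3, -2.3]
wrist_force: [-0.7, -0.2, -0.1]
t: 8.52
position: [660.6, 172.3, -2.1]
orientation: [[-0.978, 0.207, 0.0], [0.207, 0.978, -0.0], [-0.0, -0.0, -1.0]]
wrist_force: [0.4, -0.0, 0.1]
width: 10.2
gripper_force: 14.6
```

Contact at width 10.2, so the tips are near z≈9 and only on the upper part of the stud. That puts the fingertip about 11 mm behind the reported TCP. Going 6.5 mm lower.

```bash
python3 -m crank '[{"xyz":[0,0,0],"twist":0,"fingers":3.5},{"xyz":[0,0,0],"twist":0,"fingers":3.5},{"xyz":[0,0,0.4],"twist":0,"fingers":3.5},{"xyz":[0,0,0.4],"twist":0,"fingers":3.5}]' 15 | egrep "posi|wrist"
python3 -m crank '[{"xyz":[0,0,0.2],"twist":0,"fingers":3.5},{"xyz":[0,0,0.2],"twist":0,"fingers":3.5}]' 15| egrep "posi|wrist"
python3 -m crank '[{"xyz":[0,0,0],"twist":0,"fingers":2},{"xyz":[0,0,0],"twist":0,"fingers":0},{"xyz":[0,0,0],"twist":0,"fingers":0},{"xyz":[0,0,0],"twist":0,"fingers":0}]' 15
```

```text
position: [660.3, 172.2, -6.6]
wrist_force: [-0.4, 0.4, 0.9]
position: [660.5, 172.2, -8.3]
wrist_force: [-0.7, -0.2, -0.6]
t: 9.78
position: [660.6, 172.3, -8.1]
orientation: [[-0.978, 0.207, 0.0], [0.207, 0.978, 0.0], [-0.0, 0.0, -1.0]]
wrist_force: [0.3, -0.9, -0.5]
width: 11.6
gripper_force: 15.0
```

Good grip, width 11.6. Lifting and carrying to the handle tray.

```bash
python3 -m crank '[{"xyz":[0,0,-2],"twist":0,"fingers":0},{"xyz":[0,0,-7],"twist":0,"fingers":0},{"xyz":[0,0,-7],"twist":0,"fingers":0}]' 20 | egrep "posi|width|gripper"
python3 -c "
from h import *
print(go(549,-5,60,82.6))"
```

```text
position: [663.3, 172.9, 66.9]
width: 11.6
gripper_force: 20.0
([7.5, -19.78, 0.59], np.float64(-4.5), np.float64(-65.0))
```

```bash
python3 -m crank '[{"xyz":[2,-5,0],"twist":-2,"fingers":0},{"xyz":[4,-10,0],"twist":-4.5,"fingers":0},{"xyz":[6,-15,0],"twist":-4.5,"fingers":0},{"xyz":[7.2,-19.8,0],"twist":-4.5,"fingers":0},{"xyz":[7.2,-19.8,0],"twist":-4.5,"fingers":0}]' 20 | egrep "posi|width|gripper"
python3 -m crank '[{"xyz":[0,0,0],"twist":0,"fingers":0},{"xyz":[0,0,0],"twist":0,"fingers":0}]' 20 | egrep "posi|width|gripper"
python3 - <<'E'
from h import *
print(go(549,-5,-4.5,82.6))
im=bot.read_camera("wrist");cv2.imwrite("pics/w4.png",im[:,:,::-1])
E
```

```text
position: [547.4, -8.6, 61.9]
width: 11.5
gripper_force: 20.0
position: [549.7, -5.8, 62.0]
width: 11.5
gripper_force: 20.0
([0.08, 0.07, 6.65], np.float64(-0.0), np.float64(-86.0))
```

View pics/w4.png

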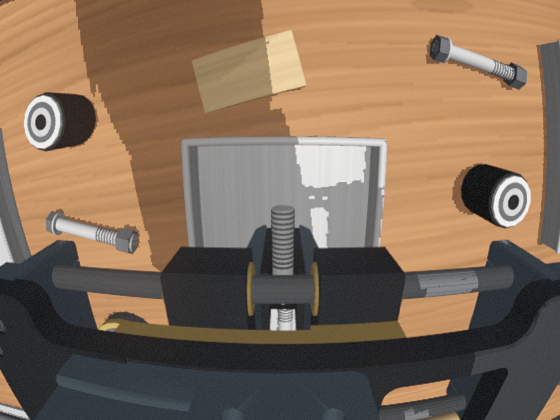

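The handle hangs straight over the tray's free floor, stud tip at (283,210). Setting it down.

```bash
python3 -m crank '[{"xyz":[0,0,3],"twist":0,"fingers":0},{"xyz":[0,0,5.5],"twist":0,"fingers":0},{"xyz":[0,0,6.3],"twist":0,"fingers":0},{"xyz":[0,0,6.6],"twist":0,"fingers":0},{"xyz":[0,0,6.6],"twist":0,"fingers":0}]' 20 | egrep "posi|width|wrist"
python3 -m crank '[{"xyz":[0,0,0],"twist":0,"fingers":0},{"xyz":[0,0,0],"twist":0,"fingers":3.5},{"xyz":[0,0,0],"twist":0,"fingers":3.5},{"xyz":[0,0,0],"twist":0,"fingers":3.5},{"xyz":[0,0,-2],"twist":0,"fingers":3.5}]' 20 | egrep "posi|width|wrist"
python3 -m crank '[{"xyz":[0,0,-5],"twist":0,"fingers":6},{"xyz":[0,0,-8],"twist":0,"fingers":6},{"xyz":[0,0,-8],"twist":0,"fingers":7},{"xyz":[0,0,-8],"twist":0,"fingers":7}]' 20 | egrep "posi|width|wrist"
python3 - <<'E'
from h import *
print(go(546,166,80,90))
E
```

```text
position: [549.6, -6.4, -3.6]
wrist_force: [-0.6, 0.2, -0.1]
width: 11.2
position: [548.1, -6.5, 15.1]
wrist_force: [-0.5, -0.3, 0.1]
width: 34.7
position: [548.7, -6.5, 95.3]
wrist_force: [-0.2, -0.7, -0.0]
width: 69.1
([2.51, 17.07, 1.53], np.float64(-7.5), np.float64(-86.0))
```

```bash
python3 -m crank '[{"xyz":[0.5,5,0],"twist":-4,"fingers":7.5},{"xyz":[1.5,11,0],"twist":-7.5,"fingers":7.5},{"xyz":[2.4,16,0],"twist":-7.5,"fingers":7.5},{"xyz":[2.4,17.1,1.5],"twist":-7.5,"fingers":7.5},{"xyz":[2.4,17.1,1.5],"twist":-7.5,"fingers":7.5}]' 20 | egrep "posi|width"
python3 -m crank '[{"xyz":[0,0,3],"twist":0,"fingers":7.5},{"xyz":[0,0,3],"twist":0,"fingers":7.5}]' 20 | egrep "posi|width"
python3 - <<'E'
from h import *
print(go(546,166,2,90))
P=bot.camera_params("wrist");im=bot.read_camera("wrist")
for c in blobs(im,(0,0,110),(180,60,255),(200,150,380,250),100)[:3]:
    r=cv2.minAreaRect(ray("wrist",c.reshape(-1,2),50,P)[:,:2].astype(np.float32));print(r)
E
```

```text
position: [546.1, 166.0, 78.7]
width: 75.0
position: [546.0, 164.4, 49.0]
width: 74.9
([-0.02, 0.16, 4.7], np.float64(-0.0), np.float64(-76.0))
((535.4132690429688, 165.2267303466797), (38.33464813232422, 20.656635284423828), 89.96369171142578)
((540.2764892578125, 165.2135467529297), (20.315937042236328, 10.80436897277832), 89.9638442993164)
```

```bash
python3 -m crank '[{"xyz":[0,0,3],"twist":0,"fingers":7.5},{"xyz":[0,0,4.7],"twist":0,"fingers":7.5},{"xyz":[0,0,4.7],"twist":0,"fingers":5},{"xyz":[0,0,4.7],"twist":0,"fingers":4},{"xyz":[0,0,4.7],"twist":0,"fingers":3.5}]' 25 | egrep "posi|width|force"
python3 -m crank '[{"xyz":[0,0,0],"twist":0,"fingers":3.5},{"xyz":[0,0,0],"twist":0,"fingers":3.5},{"xyz":[0,0,-4],"twist":0,"fingers":3.5},{"xyz":[0,0,-7],"twist":0,"fingers":3.5},{"xyz":[0,0,-7],"twist":0,"fingers":3.5}]' 25 | egrep "posi|width|force"
python3 -c "
from h import *
print(go(456,320,72,90))"
```

```text
position: [548.1, 166.3, 4.7]
wrist_force: [-0.7, -0.4, 0.5]
width: 47.9
gripper_force: 0.0
position: [548.8, 166.5, 76.0]
wrist_force: [-0.6, -0.2, -2.0]
width: 43.8
gripper_force: 25.0
([9.27, 15.35, 0.38], np.float64(0.1), np.float64(-76.0))
```

```bash
python3 -m crank '[{"xyz":[2.5,4,0],"twist":0,"fingers":3.5},{"xyz":[5,8,0],"twist":0,"fingers":3.5},{"xyz":[7,12,0],"twist":0,"fingers":3.5},{"xyz":[9.2,15.3,0],"twist":0,"fingers":3.5},{"xyz":[9.2,15.3,0],"twist":0,"fingers":3.5}]' 25 | egrep "posi|width"
python3 -m crank '[{"xyz":[0,0,0],"twist":0,"fingers":3.5},{"xyz":[0,0,0],"twist":0,"fingers":3.5}]' 25 | egrep "posi|width"
python3 - <<'E'
from h import *
print(go(456,320,5.5,90))
im=bot.read_camera("wrist");cv2.imwrite("pics/w5.png",im[:,:,::-1])
E
```

```text
position: [453.5, 320.3, 72.7]
width: 43.4
position: [455.7, 318.3, 73.5]
width: 43.2
([-0.03, 0.17, 6.8], np.float64(-0.0), np.float64(-57.0))
```

View pics/w5.png

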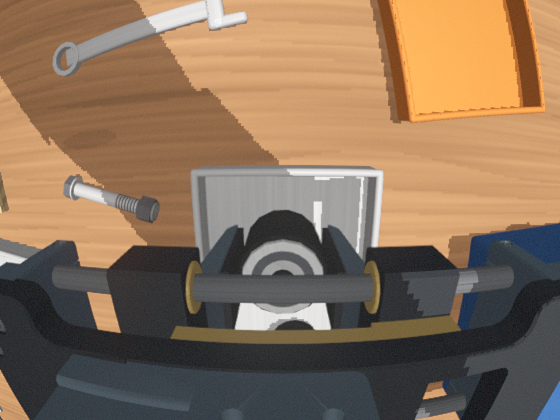

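The wheel hangs upright at (283,270), over the near part of the tray. Lowering it.

```bash
python3 -m crank '[{"xyz":[0,0.1,3],"twist":0,"fingers":3.5},{"xyz":[0,0.1,5.5],"twist":0,"fingers":3.5},{"xyz":[0,0.1,6.3],"twist":0,"fingers":3.5},{"xyz":[0,0.1,6.6],"twist":0,"fingers":3.5},{"xyz":[0,0.1,6.6],"twist":0,"fingers":3.5}]' 25 | egrep "posi|width|wrist"
python3 -m crank '[{"xyz":[0,0,0],"twist":0,"fingers":3.5},{"xyz":[0,0,0],"twist":0,"fingers":6},{"xyz":[0,0,0],"twist":0,"fingers":6},{"xyz":[0,0,0],"twist":0,"fingers":6},{"xyz":[0,0,-3],"twist":0,"fingers":6}]' 25 | egrep "posi|width|wrist"
python3 -m crank '[{"xyz":[0,0,-5],"twist":0,"fingers":6},{"xyz":[0,0,-9],"twist":0,"fingers":6},{"xyz":[0,0,-9],"twist":0,"fingers":6},{"xyz":[0,0,-9],"twist":0,"fingers":6}]' 20 | egrep "posi|width|wrist"
python3 - <<'E'
from h import *
print(go(442.5,170.2,90,165))
E
```

```text
position: [455.9, 320.2, 8.4]
wrist_force: [0.3, -0.1, -1.3]
width: 43.7
position: [454.2, 319.3, 36.7]
wrist_force: [-0.3, 0.2, 0.1]
width: 60.1
position: [455.0, 319.8, 127.3]
wrist_force: [0.3, -0.0, -0.2]
width: 59.9
([1.27, -14.96, 3.73], np.float64(-75.0), np.float64(-57.0))
```

```bash
python3 -m crank '[{"xyz":[0.5,-5,0],"twist":10.5,"fingers":6},{"xyz":[1,-10,0],"twist":21,"fingers":6},{"xyz":[1.2,-15,0],"twist":31.5,"fingers":6},{"xyz":[1.2,-15,2],"twist":42,"fingers":6},{"xyz":[1.2,-15,3.7],"twist":52.5,"fingers":6}]' 20 | egrep "posi|width"
python3 -m crank '[{"xyz":[0,0,0],"twist":10.5,"fingers":6},{"xyz":[0,0,0],"twist":21,"fingers":6},{"xyz":[0,0,0],"twist":31.5,"fingers":6},{"xyz":[0,0,0],"twist":42,"fingers":6},{"xyz":[0,0,0],"twist":52.5,"fingers":6}]' 20 | egrep "posi|width"
python3 -m crank '[{"xyz":[0,0,0],"twist":0,"fingers":6},{"xyz":[0,0,0],"twist":0,"fingers":6}]' 20 | egrep "posi|width"
python3 - <<'E'
from h import *
print(go(442.5,170.2,-5,-15))
im=bot.read_camera("wrist");P=bot.camera_params("wrist")
cv2.imwrite("pics/w6.png",im[:,:,::-1]);print(P["world_from_camera"].round(3).tolist())
E
```

```text
position: [442.7, 169.1, 89.1]
width: 60.1
position: [442.5, 169.7, 89.4]
width: 60.0
position: [443.0, 169.9, 90.2]
width: 60.3
([0.02, -0.05, 9.52], np.float64(0.3), np.float64(33.0))
[[0.967, 0.245, 0.069, 461.303], [-0.254, 0.933, 0.254, 240.862], [-0.002, -0.263, 0.965, 271.049], [0.0, 0.0, 0.0, 1.0]]
```

View pics/w6.png

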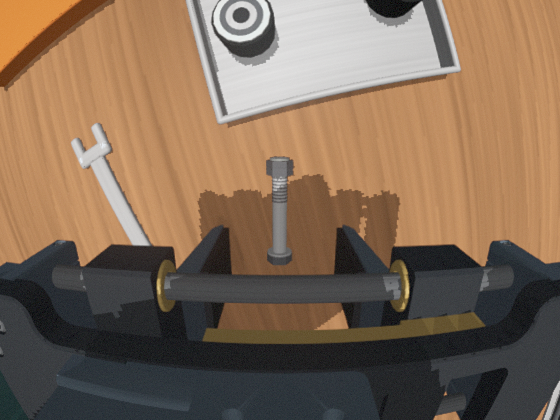

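The bolt lies square between the fingers, with its ends at (280,157) and (279,263).

```bash
python3 - <<'E'
from h import *
p=ray("wrist",[(280,158),(279,262)],12);print(p.round(1),p.mean(0),np.degrees(np.arctan2(*(p[0]-p[1])[[1,0]])));print(go(*p.mean(0)[:2],-7.5,-15))
E
```

```text
[[451.4 212.4  12. ]
 [427.4 125.2  12. ]] [439.38262754 168.83727219  12.        ] 74.59555647076802
([-0.2, -0.33, 9.79], np.float64(0.2), np.float64(33.0))
```

```bash
python3 -m crank '[{"xyz":[-0.1,-0.2,5],"twist":0,"fingers":6},{"xyz":[-0.1,-0.2,8.5],"twist":0,"fingers":5},{"xyz":[-0.1,-0.2,9.7],"twist":0,"fingers":4},{"xyz":[-0.1,-0.2,9.7],"twist":0,"fingers":2},{"xyz":[-0.1,-0.2,9.7],"twist":0,"fingers":0}]' 25 | egrep "posi|width|force"
python3 -m crank '[{"xyz":[0,0,0],"twist":0,"fingers":0},{"xyz":[0,0,0],"twist":0,"fingers":0},{"xyz":[0,0,0],"twist":0,"fingers":0},{"xyz":[0,0,0],"twist":0,"fingers":0}]' 25 | egrep "posi|width|force"
```

```text
position: [442.1, 169.9, -5.1]
wrist_force: [-0.4, 0.2, 0.1]
width: 23.0
gripper_force: 0.0
position: [442.0, 169.8, -5.2]
wrist_force: [-1.5, 0.3, 10.6]
width: 11.2
gripper_force: 25.0
```

The upward force of 10.6 N suggests the pads sit a little high on the shank. Regripping 3 mm lower.

```bash
python3 -m crank '[{"xyz":[0,0,0],"twist":0,"fingers":3},{"xyz":[0,0,0],"twist":0,"fingers":3},{"xyz":[0,0,0.2],"twist":0,"fingers":3},{"xyz":[0,0,0.35],"twist":0,"fingers":3},{"xyz":[0,0,0.35],"twist":0,"fingers":3}]' 25 | egrep "posi|width|force"
python3 -m crank '[{"xyz":[0,0,0],"twist":0,"fingers":1},{"xyz":[0,0,0],"twist":0,"fingers":0},{"xyz":[0,0,0],"twist":0,"fingers":0},{"xyz":[0,0,0],"twist":0,"fingers":0}]' 25 | egrep "posi|width|force"
```

```text
position: [441.3, 169.6, -9.5]
wrist_force: [-2.6, -1.7, 11.9]
width: 30.3
gripper_force: 6.0
position: [441.7, 169.7, -9.4]
wrist_force: [-0.9, 0.3, 8.0]
width: 11.6
gripper_force: 26.1
```

```bash
python3 -m crank '[{"xyz":[0,0,-3],"twist":0,"fingers":0},{"xyz":[0,0,-8.5],"twist":0,"fingers":0},{"xyz":[0,0,-8.5],"twist":0,"fingers":0},{"xyz":[0,0,-8.5],"twist":0,"fingers":0}]' 25 | egrep "posi|width|gri"
python3 -c "
from h import *
print(go(474,-337,75,0))"
```

```text
position: [441.0, 169.5, 75.0]
width: 11.3
gripper_force: 25.0
([-48.08, 16.26, 0.0], np.float64(-15.0), np.float64(33.0))
```

```bash
python3 -m crank '[{"xyz":[-5,1.7,0],"twist":0,"fingers":0},{"xyz":[-10,3.4,0],"twist":0,"fingers":0},{"xyz":[-15,5.1,0],"twist":0,"fingers":0},{"xyz":[-20,6.8,0],"twist":0,"fingers":0},{"xyz":[-25,8.5,0],"twist":0,"fingers":0}]' 25 | egrep "posi|width"
python3 -m crank '[{"xyz":[-5,1.7,0],"twist":0,"fingers":0},{"xyz":[-10,3.4,0],"twist":-5,"fingers":0},{"xyz":[-15,5.1,0],"twist":-10,"fingers":0},{"xyz":[-20,6.8,0],"twist":-15,"fingers":0},{"xyz":[-23.1,7.8,0],"twist":-15,"fingers":0}]' 25 | egrep "posi|width"
python3 -m crank '[{"xyz":[0,0,0],"twist":0,"fingers":0},{"xyz":[0,0,0],"twist":0,"fingers":0}]' 25 | egrep "posi|width"
python3 - <<'E'
from h import *
print(go(474,-337,-5.8,0))
im=bot.read_camera("wrist");cv2.imwrite("pics/w7.png",im[:,:,::-1])
E
```

```text
position: [457.8, -95.3, 73.8]
width: 11.4
position: [473.7, -338.9, 73.3]
width: 11.3
position: [473.8, -336.1, 73.9]
width: 11.2
([-0.11, 0.04, 7.97], np.float64(0.0), np.float64(-38.0))
```

View pics/w7.png

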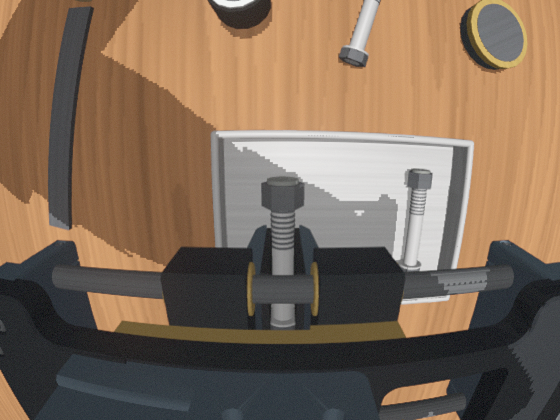

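The bolt at (283,185) hangs parallel to the tray's own bolt at (415,220) and about 100 mm from it, over free floor. Lowering.

```bash
python3 -m crank '[{"xyz":[0,0,4],"twist":0,"fingers":0},{"xyz":[0,0,6.8],"twist":0,"fingers":0},{"xyz":[0,0,7.6],"twist":0,"fingers":0},{"xyz":[0,0,7.9],"twist":0,"fingers":0},{"xyz":[0,0,7.9],"twist":0,"fingers":0}]' 25 | egrep "posi|width|wrist"
python3 -m crank '[{"xyz":[0,0,0],"twist":0,"fingers":0},{"xyz":[0,0,0],"twist":0,"fingers":3},{"xyz":[0,0,0],"twist":0,"fingers":3},{"xyz":[0,0,0],"twist":0,"fingers":3},{"xyz":[0,0,-2],"twist":0,"fingers":3}]' 25 | egrep "posi|width|wrist"
python3 -m crank '[{"xyz":[0,0,-5],"twist":0,"fingers":4},{"xyz":[0,0,-9],"twist":0,"fingers":6},{"xyz":[0,0,-9],"twist":0,"fingers":6},{"xyz":[0,0,-9],"twist":0,"fingers":6}]' 25 | egrep "posi|width|wrist"
python3 - <<'E'
from h import *
print(go(540.9,-173.4,90,-18.2))
E
```

```text
position: [475.2, -337.2, -2.9]
wrist_force: [-0.9, -0.0, -0.8]
width: 11.1
position: [473.9, -336.5, 16.0]
wrist_force: [0.2, 1.3, 0.2]
width: 30.1
position: [474.5, -337.0, 106.7]
wrist_force: [-0.6, 0.5, -0.2]
width: 60.1
([16.36, 6.65, 1.66], np.float64(18.2), np.float64(-38.0))
```

```bash
python3 -m crank '[{"xyz":[5,2,0],"twist":9,"fingers":6},{"xyz":[10,4,0],"twist":18.2,"fingers":6},{"xyz":[15,6,0.8],"twist":18.2,"fingers":6},{"xyz":[16.3,6.6,1.6],"twist":18.2,"fingers":6},{"xyz":[16.3,6.6,1.6],"twist":18.2,"fingers":6}]' 25 | egrep "posi|width"
python3 -m crank '[{"xyz":[0,0,0],"twist":0,"fingers":6},{"xyz":[0,0,0],"twist":0,"fingers":6}]' 25 | egrep "posi|width"
python3 - <<'E'
from h import *
s=bot.sense();P=bot.camera_params("wrist");im=bot.read_camera("wrist")
for c in blobs(im,(0,0,0),(180,75,255),(245,130,325,272),60)[:3]:
    print(cv2.boundingRect(c),cv2.contourArea(c));q=c.reshape(-1,2);q=q[q[:,1]<285]
    r=cv2.minAreaRect(ray("wrist",q,11,P)[:,:2].astype(np.float32));print(r,cv2.boxPoints(r).round(0).tolist())
    print(go(*r[0],-9,None))
E
```

```text
position: [539.8, -173.4, 89.0]
width: 60.0
position: [540.3, -175.2, 90.5]
width: 60.0
(267, 154, 27, 108) 1752.5
((537.6343383789062, -174.62596130371094), (93.0999526977539, 20.986053466796875), 71.84479522705078) [[513.0, -216.0], [533.0, -222.0], [562.0, -134.0], [542.0, -127.0]]
([-0.04, -0.28, 9.96], None, np.float64(-2.0))
```

```bash
python3 -m crank '[{"xyz":[0,-0.2,5],"twist":0,"fingers":6},{"xyz":[0,-0.2,8.5],"twist":0,"fingers":5},{"xyz":[0,-0.2,9.6],"twist":0,"fingers":4},{"xyz":[0,-0.2,9.85],"twist":0,"fingers":3},{"xyz":[0,-0.2,9.85],"twist":0,"fingers":3}]' 25 | egrep "posi|width|force"
python3 -m crank '[{"xyz":[0,0,0],"twist":0,"fingers":1},{"xyz":[0,0,0],"twist":0,"fingers":0},{"xyz":[0,0,0],"twist":0,"fingers":0},{"xyz":[0,0,0],"twist":0,"fingers":0}]' 25 | egrep "posi|width|force"
```

```text
position: [539.4, -173.9, -7.0]
wrist_force: [0.8, -0.4, 0.2]
width: 30.3
gripper_force: 0.0
position: [539.1, -173.6, -7.5]
wrist_force: [-1.4, -0.2, 7.5]
width: 11.4
gripper_force: 25.0
```

```bash
python3 -m crank '[{"xyz":[0,0,-3],"twist":0,"fingers":0},{"xyz":[0,0,-8],"twist":0,"fingers":0},{"xyz":[0,0,-8],"twist":0,"fingers":0},{"xyz":[0,0,-8],"twist":0,"fingers":0}]' 25 | egrep "posi|width|gri"
python3 -c "
from h import *
print(go(526,-337,72,0))"
```

```text
position: [538.4, -173.4, 71.5]
width: 11.5
gripper_force: 25.0
([-15.93, 3.92, -0.05], np.float64(-18.2), np.float64(-2.0))
```

```bash
python3 -m crank '[{"xyz":[-5,1.2,0],"twist":-6,"fingers":0},{"xyz":[-10,2.4,0],"twist":-12,"fingers":0},{"xyz":[-14,3.6,0],"twist":-18.2,"fingers":0},{"xyz":[-15.9,3.9,0],"twist":-18.2,"fingers":0},{"xyz":[-15.9,3.9,0],"twist":-18.2,"fingers":0}]' 25 | egrep "posi|width"
python3 -m crank '[{"xyz":[0,0,0],"twist":0,"fingers":0},{"xyz":[0,0,0],"twist":0,"fingers":0}]' 25 | egrep "posi|width"
python3 - <<'E'
from h import *
print(go(526,-337,-4,0))
im=bot.read_camera("wrist");cv2.imwrite("pics/w8.png",im[:,:,::-1])
E
```

```text
position: [525.3, -336.9, 70.7]
width: 11.4
position: [526.2, -335.5, 71.7]
width: 11.4
([-0.15, -0.02, 7.57], np.float64(0.1), np.float64(-35.0))
```

```bash
python3 -m crank '[{"xyz":[-0.1,0,4],"twist":0,"fingers":0},{"xyz":[-0.1,0,6.4],"twist":0,"fingers":0},{"xyz":[-0.1,0,7.2],"twist":0,"fingers":0},{"xyz":[-0.1,0,7.55],"twist":0,"fingers":0},{"xyz":[-0.1,0,7.55],"twist":0,"fingers":0}]' 25 | egrep "posi|width|wrist"
python3 -m crank '[{"xyz":[0,0,0],"twist":0,"fingers":0},{"xyz":[0,0,0],"twist":0,"fingers":3},{"xyz":[0,0,0],"twist":0,"fingers":3},{"xyz":[0,0,0],"twist":0,"fingers":3},{"xyz":[0,0,-2],"twist":0,"fingers":3}]' 25 | egrep "posi|width|wrist"
python3 -m crank '[{"xyz":[0,0,-5],"twist":0,"fingers":4},{"xyz":[0,0,-10],"twist":0,"fingers":7.5},{"xyz":[0,0,-10],"twist":0,"fingers":7.5},{"xyz":[0,0,-10],"twist":0,"fingers":7.5}]' 25 | egrep "posi|width|wrist"
python3 - <<'E'
from h import *
print(go(444.5,-166.1,95,0), bot.sense()["t"])
E
```

```text
position: [526.6, -337.9, -2.9]
wrist_force: [-0.5, -0.2, -0.3]
width: 11.2
position: [525.3, -337.1, 16.0]
wrist_force: [-0.0, 1.0, -0.5]
width: 30.0
position: [526.1, -337.7, 117.0]
wrist_force: [-0.3, 0.3, -0.4]
width: 67.3
([17.16, -8.15, 2.19], np.float64(0.0), np.float64(-35.0)) 30.5
```

```bash
python3 -m crank '[{"xyz":[5,-2.5,0],"twist":-10,"fingers":7.5},{"xyz":[10,-5,0],"twist":-20,"fingers":7.5},{"xyz":[15,-7,0],"twist":-30,"fingers":7.5},{"xyz":[17.2,-8.2,0],"twist":-40,"fingers":7.5},{"xyz":[17.2,-8.2,2.2],"twist":-50,"fingers":7.5}]' 25 | egrep "posi|width"
python3 -m crank '[{"xyz":[0,0,0],"twist":-10,"fingers":7.5},{"xyz":[0,0,0],"twist":-20,"fingers":7.5},{"xyz":[0,0,0],"twist":-30,"fingers":7.5},{"xyz":[0,0,0],"twist":-40,"fingers":7.5},{"xyz":[0,0,0],"twist":-40,"fingers":7.5}]' 25 | egrep "posi|width"
python3 -m crank '[{"xyz":[0,0,2],"twist":0,"fingers":7.5},{"xyz":[0,0,2],"twist":0,"fingers":7.5}]' 25 | egrep "posi|width"
python3 - <<'E'
from h import *
s=bot.sense();P=bot.camera_params("wrist");im=bot.read_camera("wrist")
print(go(444.5,-166.1,3,90))
for c in blobs(im,(0,0,110),(180,60,255),(200,130,380,250),100)[:3]:
    p=ray("wrist",c.reshape(-1,2),50,P)[:,:2];print(cv2.boundingRect(c),p.min(0),p.max(0))
E
```

```text
position: [443.3, -164.4, 94.3]
width: 74.7
position: [443.4, -165.5, 93.6]
width: 75.1
position: [442.8, -165.3, 73.1]
width: 75.1
([-0.13, -0.07, 7.08], np.float64(-0.1), np.float64(-113.0))
(264, 219, 33, 31) [ 431.15119128 -178.2862101 ] [ 452.43977104 -156.92596989]
(252, 206, 58, 44) [ 422.31395854 -186.42462215] [ 452.51878452 -148.26225313]
```

```bash
python3 -m crank '[{"xyz":[0,-0.1,4],"twist":0,"fingers":7.5},{"xyz":[0,-0.1,7],"twist":0,"fingers":7.5},{"xyz":[0,-0.1,7],"twist":0,"fingers":5},{"xyz":[0,-0.1,7],"twist":0,"fingers":4},{"xyz":[0,-0.1,7],"twist":0,"fingers":3.5}]' 25 | egrep "posi|width|force"
python3 -m crank '[{"xyz":[0,0,0],"twist":0,"fingers":3.5},{"xyz":[0,0,0],"twist":0,"fingers":3.5},{"xyz":[0,0,0],"twist":0,"fingers":3.5}]' 25 | egrep "posi|width|force"
python3 -m crank '[{"xyz":[0,0,-4],"twist":0,"fingers":3.5},{"xyz":[0,0,-8],"twist":0,"fingers":3.5},{"xyz":[0,0,-8],"twist":0,"fingers":3.5},{"xyz":[0,0,-8],"twist":0,"fingers":3.5}]' 25 | egrep "posi|width|force"
python3 -c "
from h import *
print(go(513,320,83,90))"
```

```text
position: [444.9, -167.1, 5.7]
wrist_force: [0.2, -0.3, -0.4]
width: 48.2
gripper_force: 0.0
position: [444.8, -167.1, 5.5]
wrist_force: [-1.4, 1.2, 12.7]
width: 43.0
gripper_force: 25.0
position: [443.8, -166.7, 84.1]
wrist_force: [-0.1, -0.3, -2.1]
width: 43.7
gripper_force: 25.0
([-6.96, 48.66, 0.11], np.float64(0.0), np.float64(-113.0))
```

```bash
python3 -m crank '[{"xyz":[-0.7,5,0],"twist":0,"fingers":3.5},{"xyz":[-1.4,10,0],"twist":0,"fingers":3.5},{"xyz":[-2.1,15,0],"twist":0,"fingers":3.5},{"xyz":[-2.8,20,0],"twist":0,"fingers":3.5},{"xyz":[-3.5,25,0],"twist":0,"fingers":3.5}]' 25 | egrep "posi|width"
python3 -m crank '[{"xyz":[-0.7,5,0],"twist":0,"fingers":3.5},{"xyz":[-1.4,10,0],"twist":0,"fingers":3.5},{"xyz":[-2.1,15,0],"twist":0,"fingers":3.5},{"xyz":[-2.8,20,0],"twist":0,"fingers":3.5},{"xyz":[-3.4,23.7,0],"twist":0,"fingers":3.5}]' 25 | egrep "posi|width"
python3 -m crank '[{"xyz":[0,0,0],"twist":0,"fingers":3.5},{"xyz":[0,0,0],"twist":0,"fingers":3.5}]' 25 | egrep "posi|width"
python3 - <<'E'
from h import *
print(go(514,320,9,90))
P=bot.camera_params("wrist");im=bot.read_camera("wrist")
E
```

```text
position: [478.0, 84.8, 83.1]
width: 44.0
position: [511.8, 321.9, 82.6]
width: 43.5
position: [511.7, 319.5, 82.9]
width: 43.7
([-0.25, 0.06, 7.39], np.float64(0.1), np.float64(-60.0))
```

```bash
python3 -m crank '[{"xyz":[-0.2,0,4],"twist":0,"fingers":3.5},{"xyz":[-0.2,0,6.4],"twist":0,"fingers":3.5},{"xyz":[-0.2,0,7.2],"twist":0,"fingers":3.5},{"xyz":[-0.2,0,7.2],"twist":0,"fingers":3.5},{"xyz":[-0.2,0,7.2],"twist":0,"fingers":3.5}]' 25 | egrep "posi|width|wrist"
python3 -m crank '[{"xyz":[0,0,0.15],"twist":0,"fingers":3.5},{"xyz":[0,0,0.15],"twist":0,"fingers":3.5},{"xyz":[0,0,0.15],"twist":0,"fingers":3.5}]' 25 | egrep "posi|width|wrist"
```

```text
position: [515.3, 320.4, 13.4]
wrist_force: [-0.5, 0.8, -2.0]
width: 43.2
position: [514.7, 320.3, 11.1]
wrist_force: [0.1, -0.5, -0.9]
width: 43.8
```

```bash
python3 -m crank '[{"xyz":[0,0,0.15],"twist":0,"fingers":3.5},{"xyz":[0,0,0.15],"twist":0,"fingers":3.5},{"xyz":[0,0,0.15],"twist":0,"fingers":3.5}]' 25 | egrep "posi|wrist"
python3 -m crank '[{"xyz":[0,0,0.1],"twist":0,"fingers":3.5},{"xyz":[0,0,0.1],"twist":0,"fingers":3.5},{"xyz":[0,0,0.1],"twist":0,"fingers":3.5}]' 25 | egrep "posi|wrist"
```

```text
position: [514.6, 320.3, 9.3]
wrist_force: [0.3, -0.3, -1.7]
position: [514.7, 320.3, 8.5]
wrist_force: [-1.9, -1.6, 4.8]
```

Contact at 4.8 N, so the wheel is on the floor. Releasing, backing off and looking from the top.

```bash
python3 -m crank '[{"xyz":[0,0,0],"twist":0,"fingers":6},{"xyz":[0,0,0],"twist":0,"fingers":6},{"xyz":[0,0,0],"twist":0,"fingers":6},{"xyz":[0,0,-3],"twist":0,"fingers":6},{"xyz":[0,0,-8],"twist":0,"fingers":6}]' 25 | egrep "posi|width|wrist"
python3 -m crank '[{"xyz":[0,0,-6],"twist":0,"fingers":6},{"xyz":[2,-6,-10],"twist":0,"fingers":6},{"xyz":[4,-12,-10],"twist":0,"fingers":6},{"xyz":[6,-18,-10],"twist":0,"fingers":6},{"xyz":[6,-23,-12],"twist":0,"fingers":6}]' 25 | egrep "posi|width|wrist"
python3 -c "
from h import *
print(go(232,560,230,None))"
```

```text
position: [513.6, 319.7, 87.9]
wrist_force: [-0.4, 0.2, 0.9]
width: 60.1
position: [452.9, 90.9, 207.0]
wrist_force: [1.5, -0.5, 0.6]
width: 60.2
([22.01, 46.95, -2.27], None, np.float64(-82.0))
```

```bash
python3 -m crank '[{"xyz":[0,5,-5],"twist":0,"fingers":6},{"xyz":[1,10,-5],"twist":0,"fingers":6},{"xyz":[3,15,-5],"twist":0,"fingers":6},{"xyz":[5,20,-5],"twist":0,"fingers":6},{"xyz":[7,25,-5],"twist":0,"fingers":6}]' 25 | egrep "posi|wrist"
python3 -m crank '[{"xyz":[2,5,0],"twist":0,"fingers":6},{"xyz":[5,10,0],"twist":0,"fingers":6},{"xyz":[9,15,0],"twist":0,"fingers":6},{"xyz":[13,20,0],"twist":0,"fingers":6},{"xyz":[15,25,0],"twist":0,"fingers":6}]' 25 | egrep "posi|wrist"
python3 -m crank '[{"xyz":[0,0,0],"twist":0,"fingers":6},{"xyz":[0,0,0],"twist":0,"fingers":6}]' 25 | egrep "^t|posi|wrist"
python3 - <<'E'
from h import *
a=bot.read_camera("top");b=bot.read_camera("scene")
A=cv2.resize(a[115:250,140:480],(780,310),interpolation=cv2.INTER_CUBIC)
B=cv2.resize(b[140:330,110:420],(460,282),interpolation=cv2.INTER_CUBIC)
C=cv2.resize(b[220:330,290:420],(318,269),interpolation=cv2.INTER_CUBIC)
M=np.zeros((592,780,3),np.uint8);M[:310]=A;M[310:592,:460]=B;M[310:579,462:]=C
cv2.imwrite("pics/fin.png",M[:,:,::-1])
E
```

```text
position: [383.9, 344.0, 257.8]
wrist_force: [0.2, 0.2, -0.0]
position: [232.6, 593.7, 257.7]
wrist_force: [0.2, 0.2, -0.1]
t: 39.6
position: [234.5, 591.8, 257.2]
wrist_force: [0.1, -0.6, 0.8]
```

View pics/fin.png

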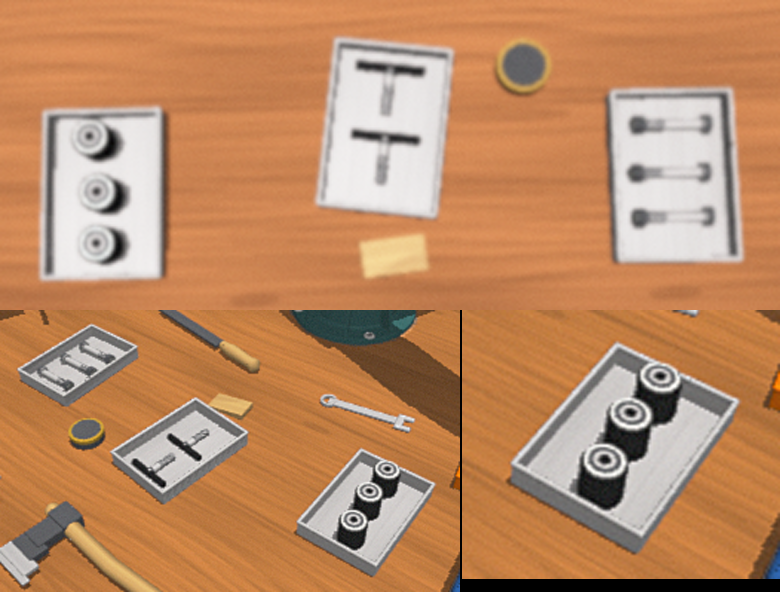

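The final view shows every part in its tray: three wheels upright at (90–100,140–243), two handles flat at (388,90) and (385,155), and three bolts lying at (670,125–215). The tin at (522,67) and the wedge at (393,257) are where they were.

```bash
python3 -c "
from rig import bot
print(bot.sign_off())"
```

```text
the job is handed in; nothing more can be done
None
```

I handed the job in at about 40 s: both wheels, both bolts and the T-handle are in their matching trays, flat on the floor, and the tin and wedge were not moved.

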